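Find the stamped tip box and push it to the dispatch line

ROBOT

A 6-joint arm with a two-finger parallel gripper is mounted at the origin on a cart in front of the work surface, level with it; the furniture and walls round the work are solid. World frame = base frame: x ahead of the robot, y to its left, z up, the work surface at z = 0. Lengths are in m, angles in rad, forces in N, time in s.
With the tool pointing down it reaches from about 0.3 to 0.775 m from the base axis. Payload 14.6 kg.
Tool frame: the origin (TCP) lies at the centre of the arm's flange, where the gripper is bolted on; the fingertips stand 199 mm ahead of it and the grasp point (between the pads) lies ctrl.tcp_to_grasp ahead of it (ctrl.tcp_to_grasp is the distance from the TCP to the grasp point, in m); z points along the fingers, y is the line along which they close (so a half turn about z gives the same grasp; the last joint's range is limited). The gripper opens to 94 mm and grips with 3 to 60 N. Pads are 16 mm wide; open, the fingers measure 119 mm over their backs; the gripper's body (75 mm by 177 mm) begins 78 mm behind the grasp point.
Start: joints at [-1.328, 0.3, 1.521, -0, 1.321, -0.067], TCP at [0.168, -0.524, 0.405] pointing down, gripper open.
Joint ranges: [-3.03, 3.03], [-0.79, 2.21], [0.23, 2.52], [-1.04, 4.18], [0, 3.07], [-2.55, 2.55]. Speed limits (rad/s): [2.22, 2.22, 2.57, 3.14, 3.14, 3.14].

INTERFACE

Orientations are given as [roll, pitch, yaw] about the fixed x, y, z axes, in that order (R = Rz(yaw) Ry(pitch) Rx(roll)).
In Python, from station import ctrl gives the robot as it stands. The module is installed in compiled form; this text tells all that it offers.
- The arm moves only by the shell command python3 -m jog 'ROWS' [OPENING] [FORCE]. ROWS is JSON, a list of rows, each a list of 6 numbers: the shift along the tool's x, y, z in cm, then the turn, a rotation vector about the tool's x, y, z in rad. In form: [[tx, ty, tz, ax, ay, az], ...]. A call has 1 to 8 rows; each row is the pose to reach, as a shift and turn from the pose commanded when the call began, along the tool's axes at that moment; what a row does not reach only later rows make up. A row lasts 1/10 s, in which the tool goes at most 50 mm and 8.59 degrees, less where a joint would pass 70% of its speed; a pose out of reach is approached as far as the arm can. A call with a gripper value outside its range is refused whole. OPENING is the opening in per cent of the stroke, from 0 (shut) to 100 (fully open), set as the call begins (- or left out, the last holds). The fingers move at their own pace and stop on an object; FORCE is the grip in N (left out, the last holds). Time passes only in rows, so rows that repeat a pose let the fingers close. It gives the time, the measured TCP pose, the force, the opening and the grip force at its end, in the units of the state.
- ctrl.get_obs(): the state, without advancing time (a new reading comes with each control period).
- ctrl.camera(name): name is "side" or "top"; returns a dict with "img" (480x640x3 uint8, blue, green, red), "intrinsics" (3x3 intrinsics, pixels), "k1" (the pictures are not rectified: a ray, as slopes to the right and down, at radius r is drawn at 1 + k1 r^2 times it, then the intrinsics apply), "R" (3x3) and "t" (3): a world point X has camera coordinates R X + t. Camera axes: x right, y down, z forward; pixel columns grow to the right and rows downward; lengths in m; the calibration is good to about 2 mm. A picture is of the moment at which its call begins. There is no depth.
- ctrl.hand_in(): hands the job in; it is judged then, once.
The state is a dict: "time_s": time; "qpos": joint angles; "joint_vel": joint speeds; "tau": joint torques, N m; "ee_pos": TCP position; "eef_rot": TCP orientation; "force": force on the tool from outside, world axes, zero at the start; "moment": the same for the moment, N m; "grip_width": finger opening in m; "grip_force": force on a finger pad.
Only numpy, scipy, OpenCV 4.12 (cv2) and the standard library are available. Lean on these libraries where they do the work, as an engineer would, in place of code of your own. Each camera call takes 0.05 s, during which the arm holds its last target. There are 200 camera calls.

TASK

Two pipette-tip boxes look alike, but one has a white ring stamped on its underside: with the fingertips tip each box over onto its back, away from you, so that its underside faces you, and when both lie so, push the stamped one, still on its back, away from you until it lies across the white dispatch line, about midway. Leave the plain box lying where it was tipped, short of the line. Only push, gently: do not pinch or lift the boxes, and leave the vial, the beaker and the bottle alone.

Things in the scene. Friction and masses are not known exactly. Their poses are not given: they have to be found in the camera images.
- stamped_box_mid (a point): pipette-tip box, blue with frosted, shut lid, 85 deep x 120 wide x 72 high, on four 3 mm rubber feet, 0.2 to 0.35 kg. Point: centre of the box, 39 mm up at the start. Axes: x to its back (hinge side, away from the robot turned 0.1 to 0.5 rad clockwise), y along the width, z up through the lid. On its back: x down, z away from the robot, point 42 mm up, box 85 high, 72 deep. STAMPED below: white ring 55 across with a bar.
- plain_box_mid (a point): pipette-tip box, blue with frosted, shut lid, 85 deep x 120 wide x 72 high, on four 3 mm rubber feet, 0.2 to 0.35 kg. Point: centre of the box, 39 mm up at the start. Axes: x to its back (hinge side, away from the robot turned 0.1 to 0.5 rad clockwise), y along the width, z up through the lid. On its back: x down, z away from the robot, point 42 mm up, box 85 high, 72 deep. Underside plain.
- stamped_box_edge (a point): middle of the lower back edge of the stamped box (42 mm behind, 36 mm below its centre), about which it tips. Pushed away at the upper front edge, 60 to 70 mm up, with 2 to 3 N, the box tips without sliding; follow it forward and up. From about 50 degrees it falls over onto its back, its centre then about 78 mm farther away. On its back it slides at 1 to 3 N.
- plain_box_edge (a point): middle of the lower back edge of the plain box (42 mm behind, 36 mm below its centre), about which it tips. Pushed away at the upper front edge, 60 to 70 mm up, with 2 to 3 N, the box tips without sliding; follow it forward and up. From about 50 degrees it falls over onto its back, its centre then about 78 mm farther away. On its back it slides at 1 to 3 N.
- dispatch_line: strip of white tape on the worktop beyond the two boxes, 18 wide and 320 long, running left to right, no thickness to speak of, fixed. Origin at its centre on the worktop; x across the strip (away from the robot), y along it (to the left).
- vial: sample vial with a black cap, 27 across, 68 high, loose, a bystander to the right of the boxes. Origin at the centre of its foot.
- beaker: glass beaker, 55 across, 71 high, loose, a bystander on the right. Origin at the centre of its foot.
- sample_bottle: square white plastic bottle, 54 x 54, 103 high, loose, a bystander on the near right. Origin at the centre of its foot.

How it is judged:
On the way, in this order (a step that is already met when the one before it is completed fails the run):
1. both boxes lie on their backs, undersides towards the robot (angle between each of stamped_box_mid, plain_box_mid's own x axis and vertical above 2.6 rad), for 0.2 s.
2. the stamped box has been pushed to the line (x of stamped_box_mid in the frame of dispatch_line above -0.03 m), for 0.1 s.
At the end, for the whole second after the job is handed in: both boxes lie on their backs (back wall down within about 30 degrees); the centre of the stamped one is within 30 mm of the middle of the dispatch line, across it, and between its ends; the centre of the plain one is at least 35 mm short of the line (all of step 1 and x of stamped_box_mid in the frame of dispatch_line between -0.03 and 0.03 m and y of stamped_box_mid in the frame of dispatch_line between -0.15 and 0.15 m and x of plain_box_mid in the frame of dispatch_line below -0.035 m); the robot touches nothing.
It fails at once if a box is lifted (height (world z) of any of stamped_box_mid, plain_box_mid above 0.085 m).
It fails at once if a box is squeezed or pushed hard (over 25 N) (contact force between the fingers and stamped_box above 25 N or contact force between the fingers and plain_box above 25 N).
It fails at once if the plain box is shoved away from where it was tipped (its centre over 130 mm from its start) (distance of plain_box_mid from where it was at the start of the episode above 0.13 m).
It fails at once if the vial, the beaker or the bottle is moved over 20 mm or knocked over (distance of any of vial, beaker, sample_bottle from where it was at the start of the episode above 0.02 m or angle between any of vial, beaker, sample_bottle's own z axis and vertical above 0.5 rad).
It also fails if it takes over 61 s, if anything falls off the work surface, if the arm or the gripper's body presses on something with over 40 N, if the wrist force passes 120 N, or if a joint passes its speed limit or range.

## Working session

There is one attempt and no reset: what is moved stays moved. The work goes in short steps, Python scripts to look and compute and a shell command to move; the robot and the scene stay as the last step left them, time stands still between calls to the robot, and variables do not carry over. Pictures are saved under pics/ and viewed, at most 13 in all, crops included, and the job is handed in when it is done.

```bash
mkdir -p pics; cat > h.py <<'E'
import numpy as np, cv2
from station import ctrl
def snap(n,f):
    c=ctrl.camera(n); cv2.imwrite(f,c["img"]); return c
def ray(c,u,v):
    K=np.array(c["intrinsics"]);x=(u-K[0,2])/K[0,0];y=(v-K[1,2])/K[1,1]
    d=np.array([x,y]);p=d.copy()
    for _ in range(20): p=d/(1+c["k1"]*(p@p))
    R=np.array(c["R"]);o=-R.T@np.array(c["t"]);return o,R.T@np.array([p[0],p[1],1])
def atz(c,u,v,z):
    o,d=ray(c,u,v);return o+d*(z-o[2])/d[2]
E
python3 - <<'E'
from h import *
import pickle
for n in("top","side"):
    c=snap(n,f"pics/{n}0.png");pickle.dump(c,open(n+".pkl","wb"))
    print(n,-np.array(c["R"]).T@c["t"],c["R"],c["k1"])
o=ctrl.get_obs();print(o,ctrl.tcp_to_grasp)
E
```

```text
top [ 0.34767994 -0.17983538  0.91364054] [[-0.01738582 -0.99982414 -0.00703048]
 [-0.98536759  0.01832599 -0.16945461]
 [ 0.16955365  0.0039815  -0.98551292]] -0.0427916389568505
side [0.68396783 0.17984761 0.79195536] [[-0.91642601  0.4001957   0.00260031]
 [ 0.3529231   0.8112039  -0.46625477]
 [-0.18870254 -0.42637029 -0.88464667]] -0.042095917816771584
{'time_s': 0.1, 'qpos': array([-1.32760217e+00,  3.00405793e-01,  1.52152306e+00, -2.90022066e-05,
        1.32072289e+00, -6.66339506e-02]), 'joint_vel': array([-4.91903461e-04, -8.14948921e-05, -1.70809898e-03,  4.31321517e-04,
       -1.34259021e-03,  6.54353052e-05]), 'tau': array([ 1.30338802e-03, -5.32643437e+01, -3.53279579e+01,  7.09658233e-02,
        2.35140586e-02, -7.65492655e-05]), 'ee_pos': array([ 0.16766163, -0.52378689,  0.40414659]), 'eef_rot': array([-3.14053405e+00, -4.24886673e-05,  3.09835273e-01]), 'force': array([ 1.14441757,  0.64536724, -0.17411895]), 'moment': array([-0.0023877 ,  0.00818865,  0.02313892]), 'grip_force': 0.0, 'grip_width': 0.09357406160850333} 0.1804
```

View pics/top0.png

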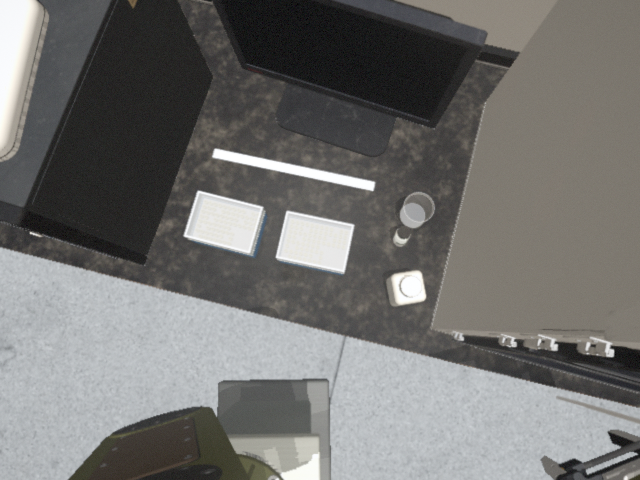

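View pics/side0.png

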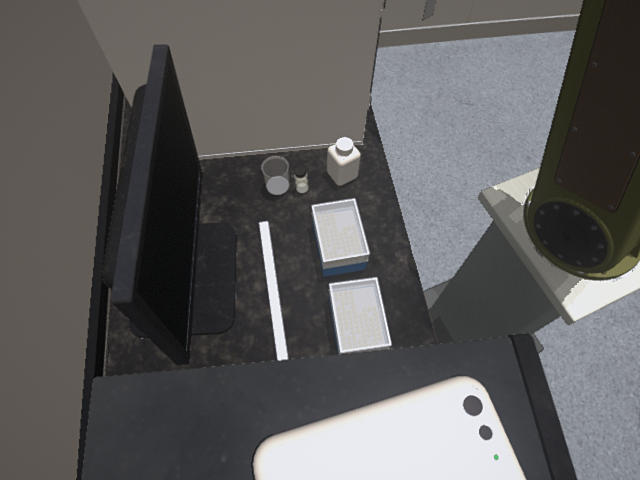

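```bash
python3 - <<'E'
from h import *
import pickle
i=cv2.imread("pics/top0.png")[130:320,170:440];cv2.imwrite("pics/crop0.png",cv2.resize(i,None,fx=2.96,fy=2.96,interpolation=cv2.INTER_CUBIC))
c=pickle.load(open("top.pkl","rb"))
for nm,z,P in(("L",.075,[(199,192),(264,206),(253,254),(185,240)]),("R",.075,[(287,211),(354,222),(346,272),(277,263)]),("line",0,[(213,154),(375,185)]),("objs",.1,[(407,285),(402,240),(417,208)]),("edge left bottom/top",0,[(212,75),(145,262)]),("stand",0,[(282,125),(375,156),(395,120)])):
    print(nm);[print(p,atz(c,*p,z).round(3)) for p in P]
c=pickle.load(open("side.pkl","rb"));print("side")
for nm,z,P in(("R",.075,[(313,205),(355,199),(369,256),(322,264)]),("L",.075,[(330,280),(381,278),(391,347),(340,353)]),("line",0,[(264,222),(283,359)]),("mon low edge",.1,[(188,362),(200,165)])):
    print(nm);[print(p,atz(c,*p,z).round(3)) for p in P]
E
```

```text
L
(199, 192) [0.582 0.044 0.075]
(264, 206) [ 0.554 -0.072  0.075]
(253, 254) [ 0.468 -0.053  0.075]
(185, 240) [0.495 0.066 0.075]
R
(287, 211) [ 0.544 -0.113  0.075]
(354, 222) [ 0.522 -0.23   0.075]
(346, 272) [ 0.434 -0.214  0.075]
(277, 263) [ 0.452 -0.095  0.075]
line
(213, 154) [0.679 0.038 0.   ]
(375, 185) [ 0.61  -0.277  0.   ]
objs
(407, 285) [ 0.408 -0.313  0.1  ]
(402, 240) [ 0.484 -0.308  0.1  ]
(417, 208) [ 0.539 -0.337  0.1  ]
edge left bottom/top
(212, 75) [0.848 0.045 0.   ]
(145, 262) [0.468 0.164 0.   ]
stand
(282, 125) [ 0.736 -0.097  0.   ]
(375, 156) [ 0.668 -0.279  0.   ]
(395, 120) [ 0.742 -0.322  0.   ]
side
R
(313, 205) [ 0.514 -0.227  0.075]
(355, 199) [ 0.434 -0.208  0.075]
(369, 256) [ 0.464 -0.088  0.075]
(322, 264) [ 0.548 -0.108  0.075]
L
(330, 280) [ 0.548 -0.074  0.075]
(381, 278) [ 0.464 -0.042  0.075]
(391, 347) [0.505 0.072 0.075]
(340, 353) [0.585 0.048 0.075]
line
(264, 222) [ 0.605 -0.273  0.   ]
(283, 359) [0.672 0.003 0.   ]
mon low edge
(188, 362) [ 0.811 -0.029  0.1  ]
(200, 165) [ 0.686 -0.385  0.1  ]
```

View pics/crop0.png

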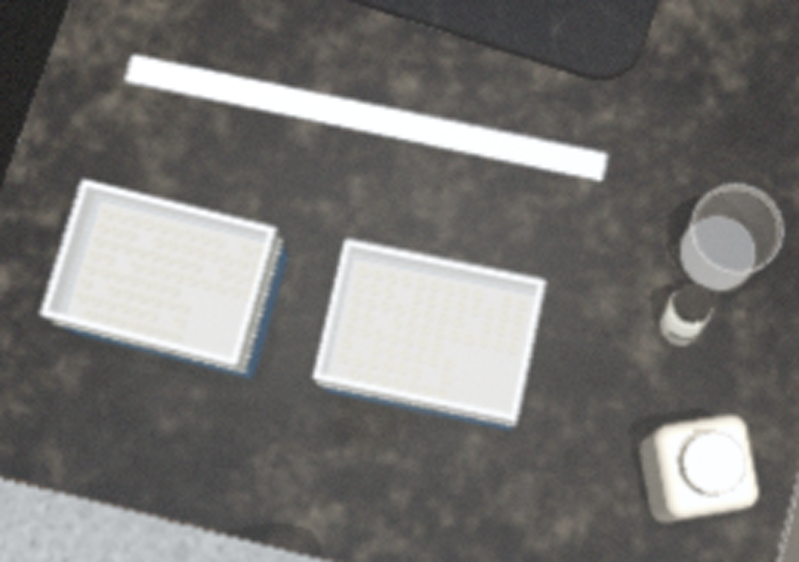

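The top and side views agree to about 6 mm. The left box is centred near (0.525, -0.003) and the right one near (0.488, -0.163). Both are yawed about -0.22, parallel to the line, whose middle is about (0.645, -0.12). In the top view the lids are at px (185–264, 192–254) and (277–354, 211–272). Next I'll compute the staging move for the right box.

```bash
cat >> h.py <<'E'
from scipy.spatial.transform import Rotation as Ro
def plan(x,y,ztip,yaw=-.22):
    o=ctrl.get_obs();A=Ro.from_euler("xyz",o["eef_rot"]);B=Ro.from_euler("xyz",[np.pi,0,yaw])
    d=A.inv().apply(np.array([x,y,ztip+.199])-o["ee_pos"])*100
    print("row",d.round(2),(A.inv()*B).as_rotvec().round(3),"tip",o["ee_pos"].round(4),"F",o["force"].round(1),"t",o["time_s"])
E
python3 -c "
from h import *
plan(.26,-.34,.2);plan(.407,-.142,.15);plan(.407,-.142,.062)"
```

```text
row [ 14.4  -14.69   0.53] [-0.001  0.     0.53 ] tip [ 0.1677 -0.5238  0.4041] F [ 1.1  0.6 -0.2] t 0.1
row [ 34.43 -29.06   5.55] [-0.001  0.     0.53 ] tip [ 0.1677 -0.5238  0.4041] F [ 1.1  0.6 -0.2] t 0.1
row [ 34.43 -29.05  14.35] [-0.001  0.     0.53 ] tip [ 0.1677 -0.5238  0.4041] F [ 1.1  0.6 -0.2] t 0.1
```

```bash
python3 -m jog '[[3.6,-3.6,0,0,0,0.13],[7.2,-7.3,0,0,0,0.26],[10.8,-11,0,0,0,0.4],[14.4,-14.7,0.5,0,0,0.53],[17.4,-17,1.5,0,0,0.53],[20.5,-19,2.5,0,0,0.53],[23.5,-21.2,3,0,0,0.53],[26.5,-23.4,3.5,0,0,0.53]]' 53; python3 -c "
from h import *
plan(.407,-.142,.15);plan(.407,-.142,.062)"
```

```text
time_s: 0.9
ee_pos: [0.3493, -0.2187, 0.3693]
eef_rot: [-3.141, 0.0, -0.22]
force: [-0.1, -0.4, -0.9]
grip_width: 0.0496
grip_force: 0.0
row [ 3.96 -8.74  2.03] [-0.  0. -0.] tip [ 0.3493 -0.2187  0.3693] F [-0.1 -0.4 -0.9] t 0.9
row [ 3.96 -8.74 10.83] [-0.  0. -0.] tip [ 0.3493 -0.2187  0.3693] F [-0.1 -0.4 -0.9] t 0.9
```

```bash
python3 -m jog '[[2,-4.4,1,0,0,0],[4,-8.7,2,0,0,0],[4,-8.7,4.5,0,0,0],[4,-8.7,7,0,0,0],[4,-8.7,9.5,0,0,0],[4,-8.7,10.8,0,0,0],[4,-8.7,10.8,0,0,0]]'; python3 -c "
from h import *
snap('top','pics/t1.png');snap('side','pics/s1.png')
a=cv2.imread('pics/t1.png')[140:340,170:437];b=cv2.imread('pics/s1.png')[150:390,230:490]
r=lambda i:cv2.resize(i,(400,int(i.shape[0]*400/i.shape[1])),interpolation=cv2.INTER_CUBIC)
a,b=r(a),r(b);h=min(len(a),len(b));cv2.imwrite('pics/v1.png',np.hstack([a[:h],b[:h]]))"
```

```text
time_s: 1.6
ee_pos: [0.4064, -0.1438, 0.2601]
eef_rot: [-3.141, 0.003, -0.22]
force: [-0.3, 0.8, 1.3]
grip_width: 0.0495
grip_force: 0.0
```

View pics/v1.png

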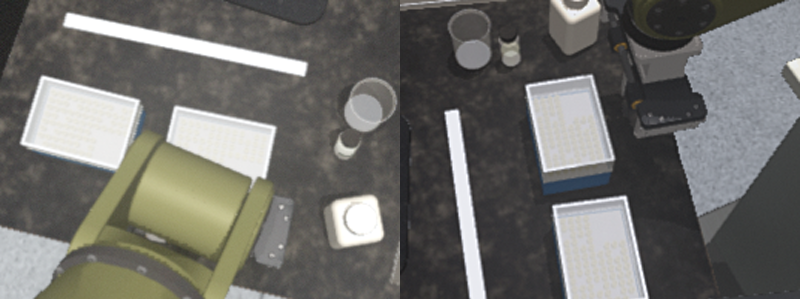

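The gripper (crop right, ~(665,110)) stands just in front of the right box, clear of everything. Now I'll approach it slowly.

```bash
python3 -m jog '[[1,0,0,0,0,0],[1.8,0,0,0,0,0],[2.2,0,0,0,0,0],[2.5,0,0,0,0,0],[2.8,0,0,0,0,0],[3.1,0,0,0,0,0],[3.4,0,0,0,0,0],[3.7,0,0,0,0,0]]'; python3 -m jog '[[0.3,0,0,0,0,0],[0.6,0,0,0,0,0],[0.9,0,-0.1,0,0,0],[1.2,0,-0.2,0,0,0]]'
```

```text
time_s: 2.5
ee_pos: [0.4428, -0.1521, 0.2616]
eef_rot: [-3.141, 0.001, -0.22]
force: [-5.6, 1.6, 3.7]
grip_width: 0.0497
grip_force: 2.5
time_s: 2.9
ee_pos: [0.4548, -0.1547, 0.2637]
eef_rot: [-3.142, 0.0, -0.22]
force: [-3.1, 1.4, 1.4]
grip_width: 0.0497
grip_force: 1.5
```

```bash
python3 -m jog '[[0.3,0,-0.1,0,0,0],[0.6,0,-0.3,0,0,0],[0.9,0,-0.5,0,0,0],[1.2,0,-0.7,0,0,0],[1.5,0,-0.9,0,0,0],[1.8,0,-1.1,0,0,0]]'; python3 -c "
from h import *
a=snap('side','pics/s2.png')['img'][130:370,230:490];b=snap('top','pics/t2.png')['img'][140:340,170:437]
r=lambda i:cv2.resize(i,(400,int(i.shape[0]*400/i.shape[1])),interpolation=cv2.INTER_CUBIC)
a,b=r(a),r(b);h=min(len(a),len(b));cv2.imwrite('pics/v2.png',np.hstack([a[:h],b[:h]]))"
```

```text
time_s: 3.5
ee_pos: [0.4722, -0.1586, 0.2751]
eef_rot: [3.142, 0.001, -0.22]
force: [-11.3, 1.8, 11.9]
grip_width: 0.0497
grip_force: 6.9
```

View pics/v2.png

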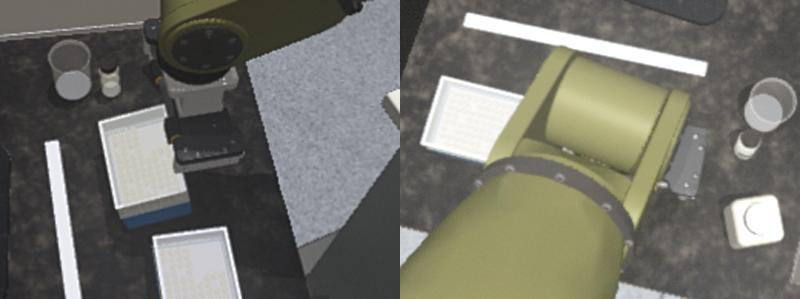

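The right box is tilted about 25–35° (left panel, ~(145,165)) and in contact. The force has an upward part because the fingertip slides down the face. I'll climb more steeply.

```bash
python3 -m jog '[[0,0,-0.3,0,0,0],[0.1,0,-0.6,0,0,0],[0.3,0,-0.9,0,0,0],[0.5,0,-1.1,0,0,0]]'; python3 -m jog '[[0.3,0,-0.2,0,0,0],[0.6,0,-0.4,0,0,0],[0.9,0,-0.6,0,0,0]]'
```

```text
time_s: 4.0
ee_pos: [0.4773, -0.1598, 0.286]
eef_rot: [3.142, -0.001, -0.22]
force: [-1.0, 0.3, -0.6]
grip_width: 0.0497
grip_force: 0.2
time_s: 4.3
ee_pos: [0.4861, -0.1618, 0.2918]
eef_rot: [-3.142, -0.0, -0.22]
force: [-1.2, -0.3, -1.0]
grip_width: 0.0499
grip_force: 0.2
```

Forces are low now, so the box is near its balance point.

```bash
python3 -m jog '[[0.3,0,-0.2,0,0,0],[0.6,0,-0.3,0,0,0],[0.9,0,-0.4,0,0,0],[1.2,0,-0.5,0,0,0]]'; python3 -m jog '[[0.3,0,-0.1,0,0,0],[0.6,0,-0.2,0,0,0],[0.9,0,-0.3,0,0,0]]'; python3 -c "
from h import *
a=snap('side','pics/s3.png')['img'][130:370,230:490];b=snap('top','pics/t3.png')['img'][140:340,170:437]
r=lambda i:cv2.resize(i,(400,int(i.shape[0]*400/i.shape[1])),interpolation=cv2.INTER_CUBIC)
a,b=r(a),r(b);h=min(len(a),len(b));cv2.imwrite('pics/v3.png',np.hstack([a[:h],b[:h]]))"
```

```text
time_s: 4.7
ee_pos: [0.4978, -0.1644, 0.297]
eef_rot: [3.142, -0.0, -0.22]
force: [-3.2, -0.0, 5.1]
grip_width: 0.0501
grip_force: 2.6
time_s: 5.0
ee_pos: [0.5066, -0.1664, 0.3002]
eef_rot: [3.141, -0.001, -0.22]
force: [-1.7, 1.0, 6.8]
grip_width: 0.0498
grip_force: 2.8
```

View pics/v3.png

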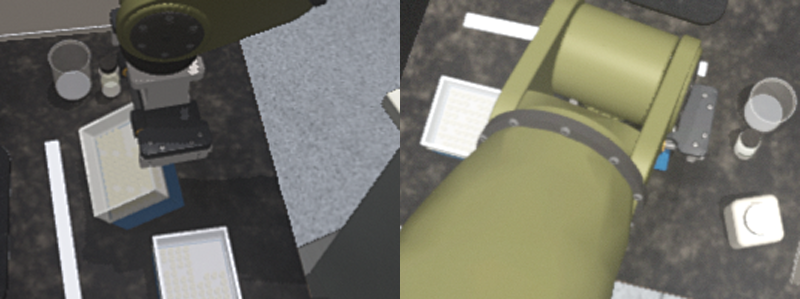

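The box is tilted about 45° without sliding. It needs a little more.

```bash
python3 -m jog '[[0.2,0,-0.2,0,0,0],[0.5,0,-0.3,0,0,0],[0.8,0,-0.4,0,0,0],[1.1,0,-0.4,0,0,0]]';python3 -m jog '[[0.3,0,0,0,0,0],[0.6,0,0,0,0,0],[0.9,0,0,0,0,0]]'
```

```text
time_s: 5.5
ee_pos: [0.5173, -0.1688, 0.3037]
eef_rot: [-3.142, -0.0, -0.22]
force: [0.0, -0.3, 1.8]
grip_width: 0.0499
grip_force: 0.8
time_s: 5.8
ee_pos: [0.5261, -0.1707, 0.3037]
eef_rot: [3.142, -0.0, -0.22]
force: [0.2, 0.3, 0.7]
grip_width: 0.0497
grip_force: 0.5
```

```bash
python3 -m jog '[[0.4,0,-0.2,0,0,0],[0.8,0,-0.4,0,0,0],[0.8,0,-0.4,0,0,0]]'; python3 -m jog '[[-2,0,-2,0,0,0],[-6,0,-2,0,0,0],[-10,0,-2,0,0,0],[-12,0,-2,0,0,0]]'; python3 -c "
from h import *
plan(.435,.018,.13);plan(.435,.018,.06)
a=snap('side','pics/s4.png')['img'][130:370,230:490];b=snap('top','pics/t4.png')['img'][140:340,170:437]
r=lambda i:cv2.resize(i,(400,int(i.shape[0]*400/i.shape[1])),interpolation=cv2.INTER_CUBIC)
a,b=r(a),r(b);h=min(len(a),len(b));cv2.imwrite('pics/v4.png',np.hstack([a[:h],b[:h]]))"
```

```text
time_s: 6.1
ee_pos: [0.534, -0.1725, 0.3078]
eef_rot: [3.142, -0.0, -0.22]
force: [-0.2, -0.6, -0.9]
grip_width: 0.0501
grip_force: 0.0
time_s: 6.5
ee_pos: [0.4143, -0.1455, 0.3275]
eef_rot: [-3.141, 0.001, -0.22]
force: [0.5, -0.5, -0.0]
grip_width: 0.0496
grip_force: 0.0
row [ -1.55 -16.41  -0.15] [-0.     0.001 -0.   ] tip [ 0.4143 -0.1455  0.3275] F [ 0.5 -0.5 -0. ] t 6.5
row [ -1.54 -16.41   6.85] [-0.     0.001 -0.   ] tip [ 0.4143 -0.1455  0.3275] F [ 0.5 -0.5 -0. ] t 6.5
```

View pics/v4.png

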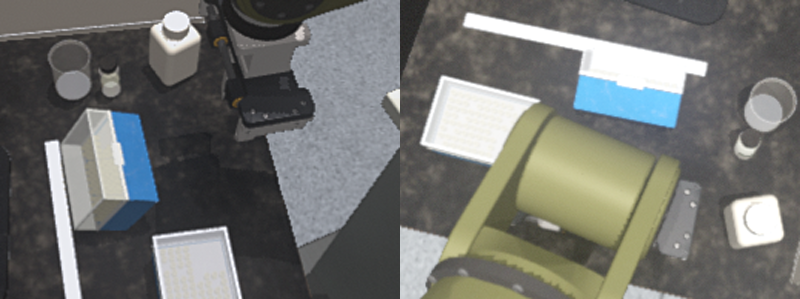

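The right box now lies on its back (right panel: blue front up at (625,100), lid towards the line). Next I'll do the left box.

```bash
python3 -m jog '[[-1,-4,0,0,0,0],[-1.1,-8,0,0,0,0],[-1.1,-12.5,0,0,0,0],[-1.1,-16.7,0,0,0,0],[-1.1,-16.7,3,0,0,0],[-1.1,-16.7,6.2,0,0,0],[-1.1,-16.7,6.3,0,0,0]]'; python3 -c "
from h import *
plan(.435,.018,.06)
b=snap('top','pics/t5.png')['img'][140:340,240:440]
cv2.imwrite('pics/v5.png',cv2.resize(b,None,fx=2.5,fy=2.5,interpolation=cv2.INTER_CUBIC))"
```

```text
time_s: 7.3
ee_pos: [0.4421, 0.0196, 0.2618]
eef_rot: [3.141, 0.005, -0.22]
force: [0.1, 0.0, -0.2]
grip_width: 0.0498
grip_force: 0.0
row [-0.66  0.31  0.28] [0.001 0.005 0.   ] tip [0.4421 0.0196 0.2618] F [ 0.1  0.  -0.2] t 7.3
```

View pics/v5.png

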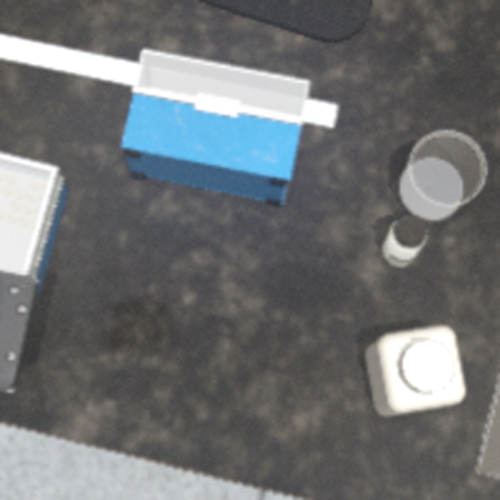

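The right box's underside (dark blue strip around (205,175)) shows no white, so the right box is plain and the left should be the stamped one. I'll tip the left box along the arc of its upper front edge.

```bash
python3 -m jog '[[1,0,0,0,0,0],[1.8,0,0,0,0,0],[2.2,0,0,0,0,0],[2.6,0,0,0,0,0],[2.9,0,0,0,0,0],[3.2,0,0,0,0,0]]'; python3 -m jog '[[0.3,0,-0.2,0,0,0],[0.6,0,-0.5,0,0,0],[0.9,0,-0.8,0,0,0],[1.2,0,-1.1,0,0,0]]';python3 -m jog '[[0.3,0,-0.3,0,0,0],[0.6,0,-0.6,0,0,0],[0.9,0,-0.8,0,0,0],[1.2,0,-1.1,0,0,0]]'
```

```text
time_s: 7.95
ee_pos: [0.4737, 0.0121, 0.2648]
eef_rot: [-3.142, -0.0, -0.22]
force: [0.6, 0.4, 0.8]
grip_width: 0.0499
grip_force: 0.0
time_s: 8.35
ee_pos: [0.4854, 0.0095, 0.2759]
eef_rot: [3.142, 0.0, -0.22]
force: [-0.7, -0.3, -0.6]
grip_width: 0.0501
grip_force: 0.6
time_s: 8.75
ee_pos: [0.4971, 0.0069, 0.2868]
eef_rot: [-3.142, 0.0, -0.22]
force: [-0.8, -0.5, -0.6]
grip_width: 0.0497
grip_force: 0.3
```

```bash
python3 -m jog '[[0.3,0,-0.2,0,0,0],[0.6,0,-0.3,0,0,0],[0.9,0,-0.5,0,0,0],[1.2,0,-0.6,0,0,0]]'; python3 -m jog '[[0.3,0,-0.1,0,0,0],[0.6,0,-0.2,0,0,0],[0.9,0,-0.3,0,0,0],[1.2,0,-0.4,0,0,0]]'; python3 -c "
from h import *
a=snap('side','pics/s6.png')['img'][200:400,240:480]
cv2.imwrite('pics/v6.png',cv2.resize(a,None,fx=2.5,fy=2.5,interpolation=cv2.INTER_CUBIC))"
```

```text
time_s: 9.15
ee_pos: [0.5089, 0.0042, 0.293]
eef_rot: [3.141, -0.0, -0.22]
force: [-4.4, -0.6, 5.7]
grip_width: 0.05
grip_force: 2.7
time_s: 9.55
ee_pos: [0.5206, 0.0016, 0.2973]
eef_rot: [3.141, -0.001, -0.22]
force: [-4.2, -1.8, 8.6]
grip_width: 0.0501
grip_force: 3.7
```

View pics/v6.png

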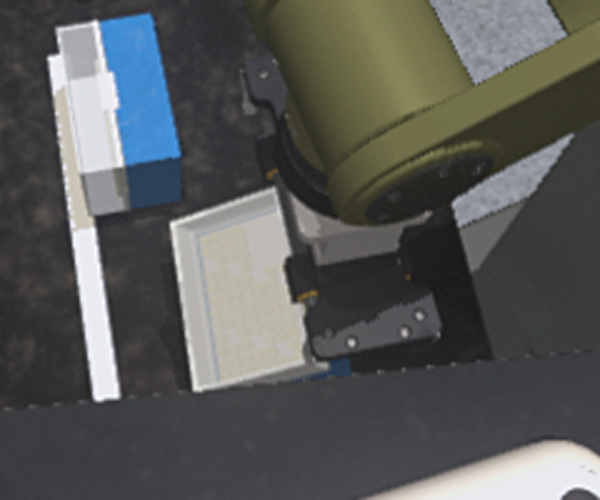

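The left box is tilting well (~(245,300)). I'll carry on past the balance point.

```bash
python3 -m jog '[[0.1,0,-0.3,0,0,0],[0.4,0,-0.5,0,0,0],[0.7,0,-0.6,0,0,0],[1,0,-0.7,0,0,0],[1.3,0,-0.8,0,0,0],[1.6,0,-0.9,0,0,0]]'; python3 -m jog '[[0.3,0,0,0,0,0],[0.6,0,0,0,0,0],[0.9,0,0,0,0,0],[1.2,0,0,0,0,0]]';python3 -m jog '[[0.3,0,0,0,0,0],[0.6,0,0,0,0,0],[0.9,0,0,0,0,0],[1.2,0,-0.2,0,0,0]]'
```

```text
time_s: 10.2
ee_pos: [0.5362, -0.0018, 0.3056]
eef_rot: [-3.142, 0.0, -0.22]
force: [-1.3, -0.5, -0.7]
grip_width: 0.0497
grip_force: 0.1
time_s: 10.6
ee_pos: [0.5479, -0.0044, 0.3057]
eef_rot: [-3.142, -0.0, -0.22]
force: [-0.8, 0.3, 0.8]
grip_width: 0.0495
grip_force: 0.3
time_s: 11.0
ee_pos: [0.5595, -0.0071, 0.3074]
eef_rot: [3.142, 0.001, -0.22]
force: [0.2, 0.4, 0.5]
grip_width: 0.0497
grip_force: 0.0
```

```bash
python3 -m jog '[[0.4,0,-0.3,0,0,0],[0.8,0,-0.3,0,0,0],[0.8,0,-0.3,0,0,0],[-3,0,-2,0,0,0],[-7,0,-2,0,0,0],[-11,0,-2,0,0,0],[-15.5,0,-2,0,0,0],[-15.5,0,-2,0,0,0]]'; python3 -c "
from h import *
import pickle
c=snap('side','pics/s7.png');pickle.dump(c,open('side.pkl','wb'));c=snap('top','pics/t7.png');pickle.dump(c,open('top.pkl','wb'))
plan(.5,0,.1)
a=cv2.imread('pics/t7.png')[130:290,170:390]
cv2.imwrite('pics/v7.png',cv2.resize(a,None,fx=3.6,fy=3.6,interpolation=cv2.INTER_CUBIC))"
```

```text
time_s: 11.8
ee_pos: [0.4044, 0.0276, 0.3272]
eef_rot: [3.141, 0.002, -0.219]
force: [1.2, -1.0, 0.5]
grip_width: 0.05
grip_force: 0.0
row [9.57 0.62 2.94] [-0.    -0.001  0.   ] tip [0.4079 0.0269 0.3282] F [ 0.3 -0.4  0.1] t 11.9
```

View pics/v7.png

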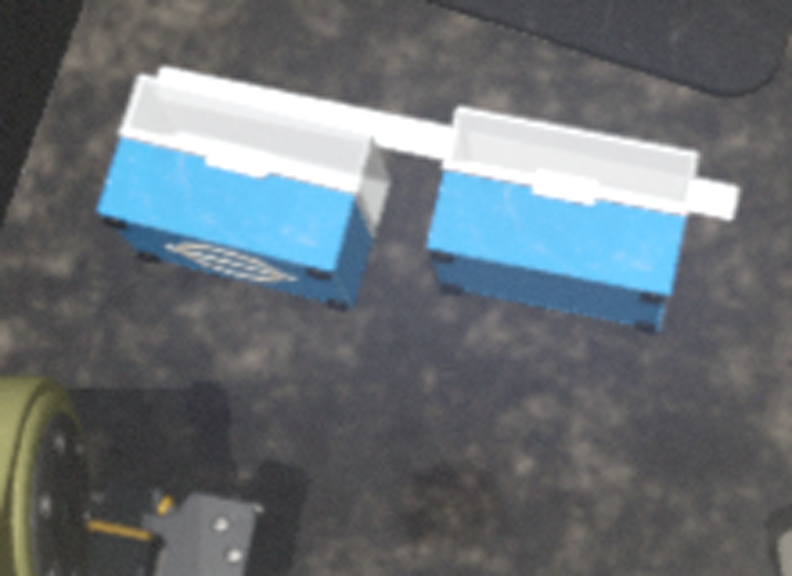

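Both boxes lie on their backs, and the left one clearly carries the ring (crop ~(232,260)). Now I'll measure the upper near edge of the stamped box, crop (100,213)–(337,270), at z = 0.085, and the plain one too.

```bash
python3 - <<'E'
from h import *
import pickle
c=pickle.load(open("top.pkl","rb"));f=lambda u,v,z:atz(c,170+u/3.6,130+v/3.6,z)[:2]
n=np.array([np.cos(.22),-np.sin(.22)]);t=np.array([n[1]*-1,n[0]])
C=np.array([.645,-.12])
for p,q,r,s in(((100,213),(337,270),(142,72),(378,138)),((428,248),(671,295),(458,107),(698,152))):
    a,b=f(*p,.085),f(*q,.085);m=(a+b)/2;w=a-b
    g=(f(*r,.085)+f(*s,.085))/2
    print("near",m,"len",np.hypot(*w),"yaw",np.arctan2(-w[0],w[1]),"n",(m-C)@n,"far n",(g-C)@n,"t",(m-C)@t)
plan(*((f(100,213,.085)+f(337,270,.085))/2-.045*n),.04)
E
```

```text
near [ 0.56844282 -0.01459886] len 0.1202905099361162 yaw -0.2604885797113374 n -0.09771361058198029 far n -0.02611865280884826 t 0.08615365871540771
near [ 0.55025176 -0.17539088] len 0.11981731172989094 yaw -0.21518083887949763 n -0.08037663792991909 far n -0.007467808773305072 t -0.07473269394837029
row [12.06  0.56  8.94] [-0.    -0.001  0.   ] tip [0.4079 0.0269 0.3282] F [ 0.3 -0.4  0.1] t 11.9
```

Stamped box centre: about 62 mm short of the line. Plain box centre: about 44 mm short, which is fine. I'll stage low behind the stamped box and push at about a third of its height.

```bash
python3 -m jog '[[4,0.3,2,0,0,0],[8,0.5,5,0,0,0],[11,0.6,8,0,0,0],[12,0.6,9.8,0,0,0],[12.8,0.6,9.8,0,0,0],[13.6,0.6,9.8,0,0,0],[14.2,0.6,9.8,0,0,0],[14.6,0.6,9.8,0,0,0]]'; python3 -m jog '[[0.3,0,0,0,0,0],[0.6,0,0,0,0,0],[0.9,0,0,0,0,0],[1.2,0,0,0,0,0]]'; python3 -m jog '[[0.3,0,0,0,0,0],[0.6,0,0,0,0,0],[0.9,0,0,0,0,0],[1.2,0,0,0,0,0]]'
```

```text
time_s: 12.7
ee_pos: [0.5499, -0.011, 0.2309]
eef_rot: [-3.141, -0.002, -0.22]
force: [0.2, 0.3, 0.0]
grip_width: 0.0498
grip_force: 0.0
time_s: 13.1
ee_pos: [0.561, -0.0136, 0.2297]
eef_rot: [3.141, 0.0, -0.22]
force: [-1.9, -0.2, 1.8]
grip_width: 0.0496
grip_force: 0.9
time_s: 13.5
ee_pos: [0.5729, -0.0161, 0.2296]
eef_rot: [-3.142, 0.0, -0.22]
force: [-3.6, 0.6, 2.5]
grip_width: 0.0498
grip_force: 1.3
```

```bash
python3 -m jog '[[0.4,0,0,0,0,0],[0.8,0,0,0,0,0],[1.2,0,0,0,0,0],[1.6,0,0,0,0,0],[2,0,0,0,0,0]]'; python3 -m jog '[[0.4,0,0,0,0,0],[0.8,0,0,0,0,0],[1.2,0,0,0,0,0],[1.6,0,0,0,0,0],[2,0,0,0,0,0],[2.3,0,0,0,0,0],[2.5,0,0,0,0,0],[2.5,0,0,0,0,0]]'; python3 -m jog '[[-1,0,0,0,0,0],[-4,0,0,0,0,0],[-8,0,0,0,0,0],[-10,0,-3,0,0,0],[-12,0,-7,0,0,0],[-16,0,-10,0,0,0],[-19,0,-10,0,0,0],[-19,0,-10,0,0,0]]'; python3 - <<'E'
from h import *
import pickle
b=snap('side','pics/s8.png');c=snap('top','pics/t8.png');pickle.dump(c,open('top.pkl','wb'));pickle.dump(b,open('side.pkl','wb'))
a=cv2.resize(c['img'][120:270,170:390],(800,545),interpolation=cv2.INTER_CUBIC)
cv2.imwrite('pics/v8.png',a)
E
```

```text
time_s: 14.0
ee_pos: [0.5925, -0.0206, 0.2296]
eef_rot: [-3.142, 0.0, -0.22]
force: [-2.5, -0.3, 1.2]
grip_width: 0.0493
grip_force: 1.3
time_s: 14.8
ee_pos: [0.6168, -0.026, 0.2296]
eef_rot: [-3.142, -0.0, -0.22]
force: [0.6, 0.2, 0.9]
grip_width: 0.05
grip_force: 0.1
time_s: 15.6
ee_pos: [0.4289, 0.0161, 0.3306]
eef_rot: [-3.141, -0.002, -0.22]
force: [0.8, -0.2, 0.4]
grip_width: 0.0499
grip_force: 0.0
```

View pics/v8.png

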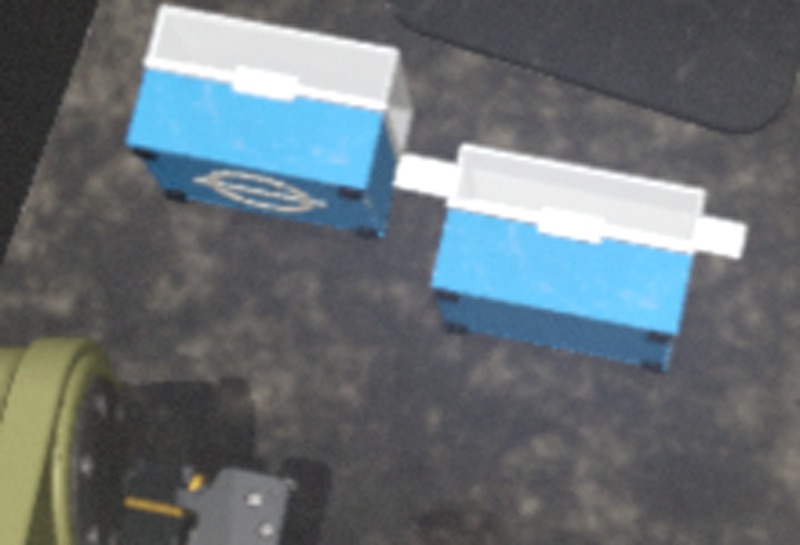

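```bash
python3 - <<'E'
from h import *
import pickle
c=pickle.load(open("top.pkl","rb"));s=800/220;f=lambda u,v,z:atz(c,170+u/s,120+v/s,z)[:2]
n=np.array([np.cos(.22),-np.sin(.22)]);t=np.array([-n[1],n[0]]);C=np.array([.645,-.12])
for P in([(128,147),(367,188),(165,6),(400,49)],[(433,287),(680,335),(463,146),(705,190)]):
    q=np.mean([f(*p,.085) for p in P],0);print("center",q,(q-C)@n,(q-C)@t)
# visible line pieces now
for p in((428,174),(722,237)): print("line pt n",(f(*p,0)-C)@n)
E
```

```text
center [ 0.66076985 -0.0349287 ] -0.00317532020922256 0.08646231845060445
center [ 0.58559234 -0.18337198] -0.04414613771681938 -0.07480906047397384
line pt n -0.0001465748979213586
line pt n -0.0031220726411580343
```

The stamped box is centred on the line (-3 mm across, 86 mm along). The plain box centre is about 42–44 mm short of it. The arm is clear, so I'll hand in.

```bash
python3 -c "
from station import ctrl
print(ctrl.hand_in())"
```

```text
the job is handed in; nothing more can be done
None
```

I handed the job in without a verdict shown: both boxes lie on their backs, the stamped (left) one across the dispatch line (centre about 3 mm short of its middle), the plain one about 43 mm short of it (at least 35 required).

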